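# Bolt the lid of the seedling box

### The job

The lid of the seedling box is shut but not bolted. Lift the handle of the steel barrel bolt on the box's front rail up out of its rest, slide the bolt across until it is fully home against its stop, and turn the handle all the way down into the notch. Do not force the bolt, and leave the other things where they are.

Things in the scene. Friction and masses are not known exactly. Their poses are not given: they have to be found in the camera images.
- box: Plywood seedling box with a shut clear lid, 300 deep (x) x 420 wide (y) x 110 mm high (lid 117), fixed. Origin: centre of underside; front at -x, z up. On its 50 mm wide front rail, 12-18 mm in front (-x) of the bolt axis, stands a steel fence 31 mm high, ending in a notch and an end block. The bolt's end enters an eye on the lid, 38 mm high, 136 mm along +y from bolt_base.
- bolt_base: Fixed base of the steel barrel bolt; axes parallel to the box's. Origin on top of the rail, below the handle's root at bolt = 0. The bolt axis is parallel to y, 14 mm above this origin. It carries the sliding 12 mm rod and its handle, whose stem meets a rigid end block (36 mm high over the rail, across the slot) at the end of travel.
- bolt (a joint): Travel of the bolt along bolt_base +y, m; 0 = open, starts at 0-0.012; rubs with 4 N. From 0.016 on the fence lets the handle pass only with handle under 0.4. Stop at the end block: somewhere from 0.066 to 0.108, set by hand, different each time, to be found by feel. Against it, the 8 mm stem is in line with the 10 mm wide notch (1 mm off its centre).
- handle (a joint): Turn of the handle about the bolt axis, in rad; 0 = straight up, growing as it turns forward (bolt_base -x) and down; 1.40 = fully down. Starts at 0.95 to 1.3. Rubs with 0.06 N m (about 1 N at the knob) and stays where it is left.
- knob (a point): Centre of the black plastic knob at the end of the handle: a short drum, 28 mm in diameter and 20 mm long along the bolt axis, with flat ends, 55 mm from the bolt axis (steel stem 8 mm thick). It spins freely on its own pin, so if pinched on its flat ends from above (fingers closing along the bolt axis) it pivots as the handle turns.
- pot_a: Terracotta pot with a sprout, 84 mm wide, 75 mm high, on the table at the front left of the box. Origin at the centre of the underside.
- pot_b: Small terracotta pot, 60 mm wide, 55 mm high, on the lid near its left end. Origin at the centre of the underside.
- jar: White ceramic jar, 64 mm wide, 80 mm high, on the lid near its right end. Origin at the centre of the underside.
- brush: Hand brush 200 mm long lying on the table in front of the box. Origin on its underside, about mid-length.
- cup: White plastic cup, 72 mm wide, 85 mm high, on the table at the front right of the box. Origin at the centre of the underside.
- bucket: White plastic bucket, 180 mm wide, 150 mm high, on the table at the right side. Origin at the centre of the underside.

How it is judged:
On the way:
1. the bolt is slid more than 50 mm across with its handle raised (above 0.6 rad it would not pass) (value of joint bolt above 0.05 m and value of joint handle below 0.6 rad), for 0.1 s.
At the end, for the whole second after the job is handed in: The bolt is across (travel over 60 mm) with its handle down in the notch (turned more than 1.2 rad from upright; 1.40 is fully down), at rest (value of joint bolt above 0.06 m and value of joint handle above 1.2 rad and velocity of joint handle below 0.05 rad/s and velocity of joint bolt below 0.01 m/s); the robot touches nothing.
It fails at once if the bolt's handle pressed against the stop, notch or fence with more than 25 N (contact force between bolt_base and box above 25 N).
It fails at once if the gripper or arm pressed on the box with more than 25 N (contact force between any of the fingers, the arm and box above 25 N).
It fails at once if another thing pushed more than 30 mm from its place (distance of any of pot_a, pot_b, jar, brush, cup, bucket from where it was at the start of the episode above 0.03 m).
It also fails if it takes over 51 s, if anything falls off the work surface, if the arm or the gripper's body presses on something with over 40 N, if the wrist force passes 120 N, or if a joint passes its speed limit or range.

### The arm

A 6-joint arm with a two-finger parallel gripper is mounted at the origin on the work surface. World frame = base frame: x ahead of the robot, y to its left, z up, the work surface at z = 0. Lengths are in m, angles in rad, forces in N, time in s.
With the tool pointing down it reaches from about 0.325 to 0.9 m from the base axis. Payload 6.1 kg.
Tool frame: the origin (TCP) lies at the centre of the arm's flange, where the gripper is bolted on; the fingertips stand 173 mm ahead of it and the grasp point (between the pads) lies 155 mm ahead of it (bot.tcp_to_tips is the distance from the TCP to the fingertips, in m); z points along the fingers, y is the line along which they close (so a half turn about z gives the same grasp; the last joint's range is limited). The gripper opens to 85 mm and grips with 20 to 120 N. Pads are 22 mm wide; open, the fingers measure 114 mm over their backs; the gripper's body (76 mm by 85 mm) begins 54 mm behind the grasp point. The pads swing forward as they close: fully open they stand 13 mm farther back than shut.
Start: joints at [-1.36, 0.22, 1.526, -0, 1.395, -0.126], TCP at [0.207, -0.59, 0.405] pointing down, gripper open.
Joint ranges: [-2.98, 2.98], [-0.91, 2.08], [0.09, 2.57], [-1.24, 4.39], [0.2, 2.65], [-2.68, 2.68]. Speed limits (rad/s): [2.57, 2.57, 3.01, 3.14, 3.14, 3.14].

### API

Orientations are given as a unit quaternion [w, x, y, z].
In Python, from workcell import bot, eyes gives the robot as it stands.
- The arm moves only by the tool carry_out, never from a script. Its argument "motion" is a list of rows, each a list of 3 entries, a list of its own where there are three numbers: the shift along the tool's x, y, z as a fraction of full scale, then the turn, a rotation vector about the tool's x, y, z as a fraction of full scale, then the closure, from -1 (fully open) to 1 (shut). A call has exactly 10 rows; each row is the pose to reach, as a shift and turn from the pose commanded when the call began, along the tool's axes at that moment; what a row does not reach only later rows make up. Full scale, the value 1, is 0.15 m for a shift and 90 degrees for a turn. A row lasts 1/12 s, in which the tool goes at most 41.7 mm and 7.16 degrees, less where a joint would pass 70% of its speed; a pose out of reach is approached as far as the arm can. A call with a number of a shift or a turn outside -1 to 1 is refused whole. A call with a gripper value outside its range is refused whole. The fingers move at their own pace and stop on an object; the grip force is fixed at half the most. Time passes only in rows, so rows that repeat a pose let the fingers close, or fill a call up. It gives the time, the measured TCP pose, the force, the opening and the grip force at its end, in the units of the state.
- bot.state(): the state, without advancing time (a new reading comes with each control period).
- eyes.get_image(name): name is "side" or "top" or "wrist"; returns the picture (480x640x3 uint8, red, green, blue); there is no depth.
- eyes.camera_params(name): a dict with "fx", "fy", "cx", "cy" (pixels), "rvec" (rotation vector, rad) and "tvec" (3), from world to camera coordinates, as OpenCV has them. Camera axes: x right, y down, z forward; pixel columns grow to the right and rows downward; lengths in m; the calibration is good to about 2 mm. A picture is of the moment at which its call begins: read the wrist's pose just before it. camera_params takes no time and is no camera call; for the wrist camera it gives the pose at the moment of the call.
- bot.close_job(): hands the job in; it is judged then, once.
The state is a dict: "clock": time; "joints": joint angles; "joint_velocities": joint speeds; "joint_efforts": joint torques, N m; "position": TCP position; "ee_rot": TCP orientation; "ft_force": force on the tool from outside, world axes, zero at the start; "moment": the same for the moment, N m; "grip_width": finger opening in m; "grip_force": force on a finger pad.
Only numpy, scipy, OpenCV 4.12 (cv2) and the standard library are available. Lean on these libraries where they do the work, as an engineer would, in place of code of your own. Each camera call takes 0.05 s, during which the arm holds its last target. There are 200 camera calls.

## Working session

There is one attempt and no reset: what is moved stays moved. The work goes in short steps, Python scripts to look and compute and a tool call to move; the robot and the scene stay as the last step left them, time stands still between calls to the robot, and variables do not carry over. Pictures are saved under pics/ and viewed, at most 10 in all, crops included, and the job is handed in when it is done.

Besides the shell and the picture viewer there is one more tool, called after "Emit:" as name(argument=value, ...) on one line, values as JSON. carry_out: Moves the arm, as the interface text tells. Its arguments: {"type":"object","properties":{"motion":{"type":"array","items":{"type":"array"}}},"required":["motion"]}

```bash
mkdir -p pics; cat > h.py <<'E'
from workcell import bot, eyes
import numpy as np, cv2
def ray(p,u,v):
    R=cv2.Rodrigues(np.array(p['rvec'],float))[0];t=np.array(p['tvec'],float).ravel()
    d=R.T@np.array([(u-p['cx'])/p['fx'],(v-p['cy'])/p['fy'],1]);return -R.T@t,d
def atz(p,u,v,z):
    o,d=ray(p,u,v);return o+d*(z-o[2])/d[2]
def proj(p,X):
    K=np.array([[p['fx'],0,p['cx']],[0,p['fy'],p['cy']],[0,0,1]],float)
    return cv2.projectPoints(np.array(X,float).reshape(-1,1,3),np.array(p['rvec'],float),np.array(p['tvec'],float),K,None)[0].reshape(-1,2)
def tri(obs):
    A=np.zeros((3,3));b=np.zeros(3)
    for p,u,v in obs:
        o,d=ray(p,u,v);d/=np.linalg.norm(d);M=np.eye(3)-np.outer(d,d);A+=M;b+=M@o
    return np.linalg.solve(A,b)
E
python3 - <<'E'
from h import *
print(bot.state())
for n in('side','top'):
    im=eyes.get_image(n);cv2.imwrite(f'pics/{n}0.png',im[...,::-1]);p=eyes.camera_params(n);print(n,p,ray(p,320,240))
E
```

```text
{'clock': 0.0, 'joints': array([-1.36007943e+00,  2.21225692e-01,  1.52760109e+00,  4.02384409e-05,
        1.39469657e+00, -1.26082649e-01]), 'joint_velocities': array([ 0.00074959,  0.0006028 ,  0.00016435,  0.00011108, -0.00137271,
        0.00111296]), 'joint_efforts': array([-2.38940076e-03, -4.96900606e+01, -3.89401352e+01, -3.41835457e-04,
        1.08553993e-02, -9.51147854e-07]), 'position': array([ 0.20649926, -0.58961945,  0.40360449]), 'ee_rot': array([-9.65319486e-04,  9.85854369e-01,  1.67601403e-01, -2.10515462e-05]), 'ft_force': array([-0.19003001, -0.27750331, -0.47747923]), 'moment': array([-0.01215479,  0.04142665,  0.03566404]), 'grip_force': 0.0, 'grip_width': 0.0854573570270103}
side {'fx': 582.073096787582, 'fy': 582.073096787582, 'cx': 319.47603695806316, 'cy': 235.67859222510972, 'rvec': array([ 0.16351617, -2.7893515 ,  1.31421127]), 'tvec': array([0.56711539, 0.19380185, 1.44733862])} (array([0.44168516, 1.05267515, 1.07273359]), array([ 0.09220213, -0.76097158, -0.64224369]))
top {'fx': 466.5456824896126, 'fy': 466.5456824896126, 'cx': 320.4027403788666, 'cy': 239.0904516008664, 'rvec': array([ 2.10671242, -2.13332613,  0.21792117]), 'tvec': array([-0.13460081,  0.56608627,  0.99273088])} (array([ 0.35763663, -0.1335379 ,  1.08551799]), array([ 0.19508053, -0.00688808, -0.98076536]))
```

View pics/side0.png

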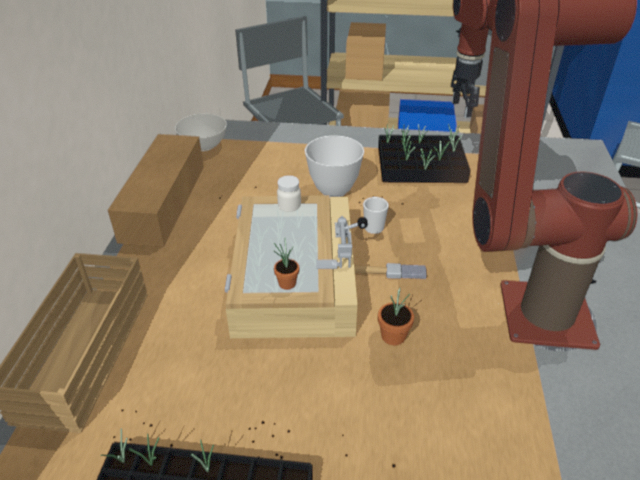

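View pics/top0.png

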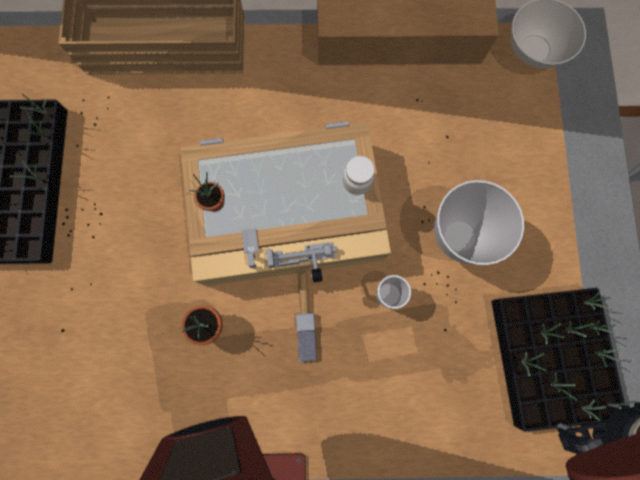

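The knob is at about (317,275) in the top view and (362,223) in the side view. The front rail runs from about (192,280) to (389,256) in the top view. I'll zoom in on the bolt.

```bash
python3 - <<'E'
from h import *
a=cv2.imread('pics/top0.png')[215:300,175:405];b=cv2.imread('pics/side0.png')[180:300,290:430]
a=cv2.resize(a,None,fx=3.4,fy=3.4,interpolation=2);b=cv2.resize(b,None,fx=2.5,fy=2.5,interpolation=2)
c=np.zeros((590,790,3),np.uint8);c[:289,:782]=a[:289,:782];c[290:590,:350]=b;cv2.imwrite('pics/z.png',c)
t=eyes.camera_params('top');s=eyes.camera_params('side')
print(tri([(t,317,275),(s,362,223)]))
L=atz(t,192,280,.11);R=atz(t,389,256,.11);print(L,R,np.arctan2(-(L-R)[0],(L-R)[1]),np.linalg.norm(L-R))
E
```

```text
[ 0.47452238 -0.13322101  0.13946892]
[0.4695495  0.12857317 0.11      ] [ 0.51534876 -0.28614726  0.11      ] 0.10998838624534128 0.4172416720319376
```

View pics/z.png

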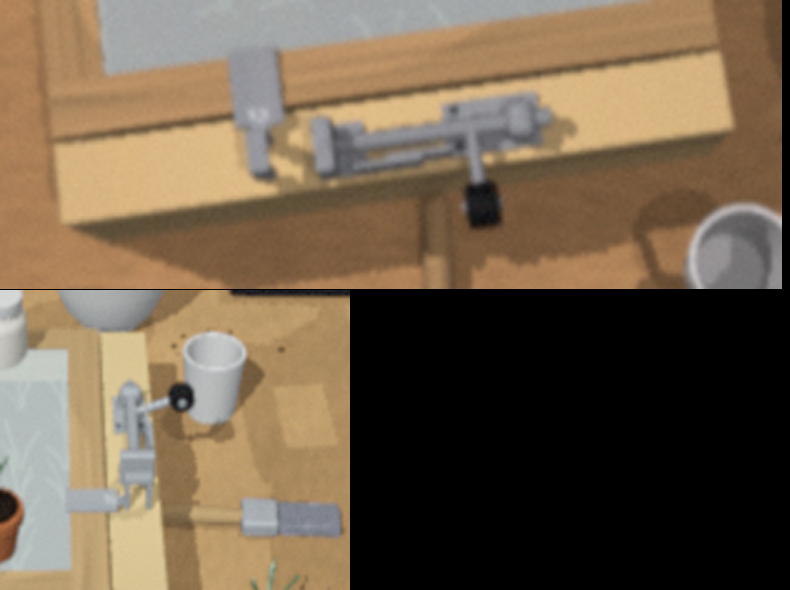

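The handle lies forward and low (about 1.28 rad), the box yaw is about 0.11 rad, and the end block is about 85–90 mm along. I'll move to a hover over the knob.

Emit:
carry_out(motion=[[[0.09, -0.076, 0], [0, 0, 0], -1], [[0.18, -0.152, 0], [0, 0, 0], -1], [[0.27, -0.228, 0], [0, 0, 0], -1], [[0.36, -0.304, 0], [0, 0, 0], -1], [[0.45, -0.38, 0], [0, 0, 0], -1], [[0.54, -0.457, 0], [0, 0, 0], -1], [[0.63, -0.533, 0], [0, 0, 0], -1], [[0.72, -0.609, 0], [0, 0, 0], -1], [[0.81, -0.685, 0], [0, 0, 0], -1], [[0.897, -0.761, 0], [0, 0, 0], -1]])

```text
clock: 0.93
position: [0.2964, -0.4364, 0.4045]
ee_rot: [-0.0, 0.986, 0.168, -0.0]
ft_force: [0.5, -0.4, -0.2]
grip_width: 0.085
grip_force: 0.0
```

Emit:
carry_out(motion=[[[0.09, -0.076, 0], [0, 0, 0], -1], [[0.18, -0.152, 0], [0, 0, 0], -1], [[0.27, -0.228, 0], [0, 0, 0], -1], [[0.36, -0.304, 0], [0, 0, 0], -1], [[0.45, -0.38, 0], [0, 0, 0], -1], [[0.54, -0.457, 0], [0, 0, 0], -1], [[0.63, -0.533, 0], [0, 0, 0], -1], [[0.72, -0.609, 0], [0, 0, 0], -1], [[0.81, -0.685, 0], [0, 0, 0], -1], [[0.897, -0.761, 0], [0, 0, 0], -1]])

```text
clock: 1.77
position: [0.3855, -0.2841, 0.4046]
ee_rot: [-0.0, 0.986, 0.168, 0.0]
ft_force: [-0.4, -0.0, 0.6]
grip_width: 0.0849
grip_force: 0.0
```

Emit:
carry_out(motion=[[[0.1, -0.085, 0], [0, 0, 0.02], -1], [[0.2, -0.17, 0], [0, 0, 0.04], -1], [[0.3, -0.254, 0], [0, 0, 0.06], -1], [[0.4, -0.339, 0], [0, 0, 0.08], -1], [[0.5, -0.424, 0], [0, 0, 0.1], -1], [[0.6, -0.509, 0], [0, 0, 0.12], -1], [[0.7, -0.594, 0], [0, 0, 0.144], -1], [[0.8, -0.68, 0], [0, 0, 0.144], -1], [[0.897, -0.761, 0], [0, 0, 0.144], -1], [[0.897, -0.761, 0], [0, 0, 0.144], -1]])

```text
clock: 2.6
position: [0.4752, -0.1306, 0.4046]
ee_rot: [-0.001, 0.998, 0.057, 0.0]
ft_force: [-0.3, -0.6, 0.1]
grip_width: 0.0851
grip_force: 0.0
```

```bash
python3 - <<'E'
from h import *
s=bot.state();print(s['clock'],s['position'],s['ee_rot'],s['ft_force'])
p=eyes.camera_params('wrist');im=eyes.get_image('wrist');cv2.imwrite('pics/w1.png',im[...,::-1]);print(p,ray(p,320,240))
E
```

```text
2.6 [ 0.47516912 -0.13055142  0.40462992] [-5.89346571e-04  9.98395309e-01  5.66247109e-02  3.20424316e-04] [-0.2820038  -0.5807814   0.11381557]
{'fx': 370.14855800753327, 'fy': 370.14855800753327, 'cx': 321.14645992340405, 'cy': 238.011097199385, 'rvec': array([-2.17331715,  1.93914887,  0.28214141]), 'tvec': array([-0.18495768,  0.40056872,  0.50984712])} (array([ 0.54682604, -0.12368043,  0.37455729]), array([-0.28859829, -0.02986499, -0.95700448]))
```

View pics/w1.png

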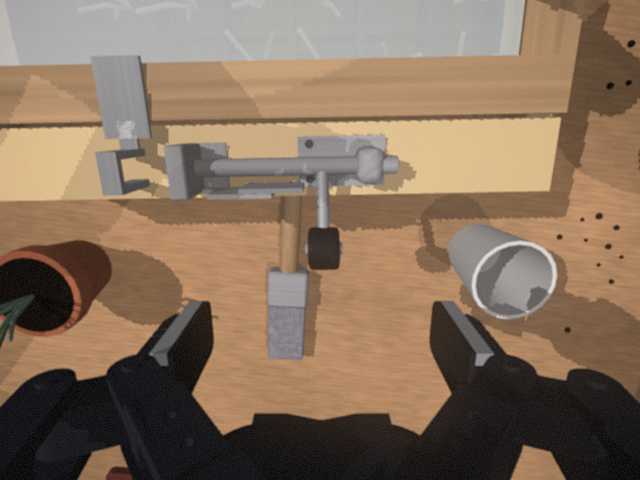

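The wrist view shows the knob at (324,249), the stem root at (322,168), the inner top edge of the end block at about (190,172), and the rail's front edge running from (0,200) to (550,192).

```bash
python3 - <<'E'
from h import *
w=eyes.camera_params('wrist');t=eyes.camera_params('top');s=eyes.camera_params('side')
K=tri([(t,317.1,274.7),(s,362,223),(w,324,249)]);print('knob3',K,'tw',tri([(t,317.1,274.7),(w,324,249)]))
for a,b,z in(((5,200),(550,192),.11),((5,128),(560,118),.11),((220,168),(385,163),.13)):
    A=atz(w,*a,z);B=atz(w,*b,z);print(A,B,'yaw',np.arctan2(-(A-B)[0],(A-B)[1]))
for y in(.11,.13):
  e=np.array([-np.sin(y),np.cos(y),0])
  print('stop-knob',[(atz(w,u,172,.146)-K)@e for u in(186,190,195)], 'root',atz(w,322,168,.13),(atz(w,322,168,.13)-K)@e)
# knob for heights
for z in(.135,.14,.145,.15,.155):print(z,atz(w,324,249,z))
E
```

```text
knob3 [ 0.47318773 -0.13402542  0.14096042] tw [ 0.4726298  -0.13432509  0.14998764]
[0.47051811 0.09621911 0.11      ] [ 0.52092919 -0.29367571  0.11      ] yaw 0.1285807255720056
[0.52145842 0.08980236 0.11      ] [ 0.57100205 -0.28578214  0.11      ] yaw 0.1311535303778721
[ 0.51372843 -0.06240553  0.13      ] [ 0.52912521 -0.16880729  0.13      ] yaw 0.14370664481963635
stop-knob [np.float64(0.08339723528466689), np.float64(0.08095303255897505), np.float64(0.07789770809223151)] root [ 0.5212848  -0.12849327  0.13      ] 0.0002186923588553874
stop-knob [np.float64(0.08243399430397137), np.float64(0.07999009300397952), np.float64(0.0769351453281242)] root [ 0.5212848  -0.12849327  0.13      ] -0.0007495606037356491
0.135 [ 0.46781611 -0.13600301  0.135     ]
0.14 [ 0.46945459 -0.1357698   0.14      ]
0.145 [ 0.47109307 -0.13553658  0.145     ]
0.15 [ 0.47273155 -0.13530337  0.15      ]
0.155 [ 0.47437003 -0.13507015  0.155     ]
```

Emit:
carry_out(motion=[[[-0.031, 0.029, 0.08], [0, 0, -0.011], -0.3], [[-0.031, 0.029, 0.16], [0, 0, -0.011], -0.3], [[-0.031, 0.029, 0.24], [0, 0, -0.011], -0.3], [[-0.031, 0.029, 0.32], [0, 0, -0.011], -0.3], [[-0.031, 0.029, 0.4], [0, 0, -0.011], -0.3], [[-0.031, 0.029, 0.48], [0, 0, -0.011], -0.3], [[-0.031, 0.029, 0.56], [0, 0, -0.011], -0.3], [[-0.031, 0.029, 0.63], [0, 0, -0.011], -0.3], [[-0.031, 0.029, 0.697], [0, 0, -0.011], -0.3], [[-0.031, 0.029, 0.697], [0, 0, -0.011], -0.3]])

```text
clock: 3.48
position: [0.4694, -0.1377, 0.2975]
ee_rot: [-0.001, 0.998, 0.064, -0.002]
ft_force: [0.5, 0.1, -1.7]
grip_width: 0.0555
grip_force: 0.0
```

```bash
python3 - <<'E'
from h import *
s=bot.state();print(s['clock'],s['position'],s['ee_rot'],s['ft_force'],s['grip_width'])
p=eyes.camera_params('wrist');im=eyes.get_image('wrist');cv2.imwrite('pics/w2.png',im[...,::-1])
print(proj(p,[[.4711,-.1355,.145],[*s['position'][:2],s['position'][2]-.155]]))
E
```

```text
3.4833 [ 0.46936389 -0.13771431  0.29746311] [-0.00100732  0.99795661  0.0638627  -0.00177459] [ 0.53427629  0.13026227 -1.68965143] 0.05550663327382707
[[312.64987837 323.25559187]
 [318.05462731 324.56341188]]
```

View pics/w2.png

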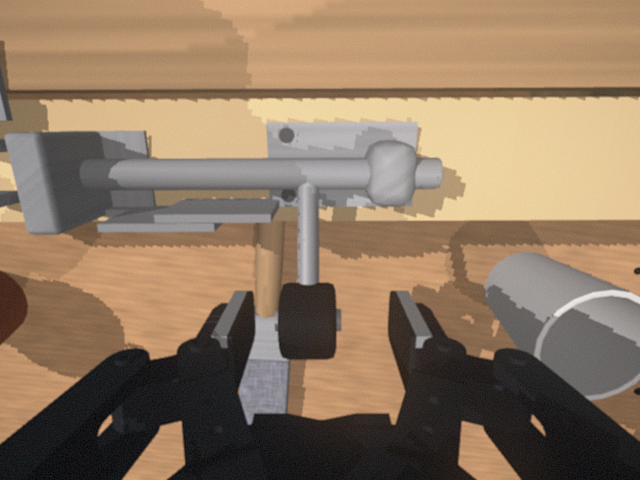

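The knob spans columns 279–336 (centre 307), while the middle of the fingers is at about 320, so I need to shift about 4.5 mm toward image left (tool −y). Then I'll close.

Emit:
carry_out(motion=[[[0, -0.015, 0], [0, 0, 0], -0.3], [[0, -0.03, 0], [0, 0, 0], -0.3], [[0, -0.03, 0], [0, 0, 0], 0.1], [[0, -0.03, 0], [0, 0, 0], 0.4], [[0, -0.03, 0], [0, 0, 0], 1], [[0, -0.03, 0], [0, 0, 0], 1], [[0, -0.03, 0], [0, 0, 0], 1], [[0, -0.03, 0], [0, 0, 0], 1], [[0, -0.03, 0], [0, 0, 0], 1], [[0, -0.03, 0], [0, 0, 0], 1]])

```text
clock: 4.37
position: [0.4696, -0.1336, 0.3001]
ee_rot: [-0.0, 0.998, 0.064, -0.0]
ft_force: [-1.0, 0.7, 0.8]
grip_width: 0.0194
grip_force: 60.1
```

```bash
python3 - <<'E'
from h import *
s=bot.state();print(s['clock'],s['position'],s['ee_rot'],s['ft_force'],s['moment'],s['grip_width'],s['grip_force'])
p=eyes.camera_params('wrist');im=eyes.get_image('wrist');cv2.imwrite('pics/w3.png',im[...,::-1])
E
```

```text
4.3667 [ 0.46960709 -0.13359271  0.30014369] [-9.59473936e-05  9.97955304e-01  6.39155710e-02 -3.03195775e-05] [-1.00365247  0.68492354  0.82638085] [0.23378536 0.05858441 0.03318114] 0.01943595723559372 60.08197367191315
```

View pics/w3.png

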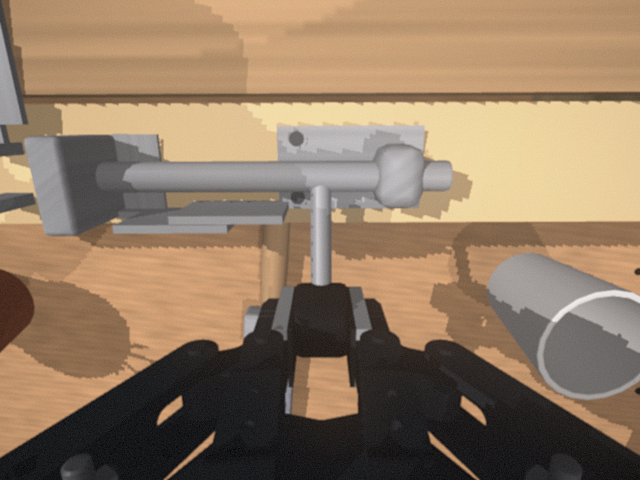

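The knob is held at 19.4 mm opening with the knob centre at about (321,320) and the rod axis at row 177. Next I'll solve the handle angle for the arc.

```bash
python3 - <<'E'
from h import *
w=eyes.camera_params('wrist')
s=bot.state();ex=np.array([np.cos(.129),np.sin(.129),0])
A=atz(w,321,177,.124);o,d=ray(w,321,319)
ax,oz=A@ex,.124
P=lambda z:(lambda q:(q@ex-ax))(atz(w,321,319,z))
from scipy.optimize import brentq
z=brentq(lambda z:P(z)**2+(z-oz)**2-.055**2,.125,.17)
h=np.arctan2(-P(z),z-oz);print('h',h,'z',z,'x',P(z),'grasp rel',s['position']@ex-ax,s['position'][2]-.155)
gx=s['position']@ex-ax;gz=s['position'][2]-.155-oz;print('grasp h,r',np.arctan2(-gx,gz),np.hypot(gx,gz))
for h0 in (h,):
  for t in np.linspace(h0,.1,13)[1:]:print(round(t,2),np.round([.055*(np.sin(h0)-np.sin(t))/.15,-.055*(np.cos(t)-np.cos(h0))/.15],3))
E
```

```text
Traceback (most recent call last):
ValueError: f(a) and f(b) must have different signs
```

```bash
python3 - <<'E'
from h import *
w=eyes.camera_params('wrist')
s=bot.state();ex=np.array([np.cos(.129),np.sin(.129),0])
A=atz(w,321,177,.124);ax=A@ex;print(A,s['position']@ex-ax)
for r in(313,319,325):
  print(r,[(z,np.round([(x:=atz(w,321,r,z)@ex-ax),np.hypot(x,z-.124),np.arctan2(-x,z-.124)],3).tolist()) for z in(.135,.14,.145,.15,.155)])
E
```

```text
[ 0.52272903 -0.12820313  0.124     ] -0.05337263117105928
313 [(0.135, [-0.053, 0.055, 1.368]), (0.14, [-0.051, 0.053, 1.265]), (0.145, [-0.048, 0.052, 1.159]), (0.15, [-0.045, 0.052, 1.051]), (0.155, [-0.043, 0.053, 0.943])]
319 [(0.135, [-0.056, 0.057, 1.377]), (0.14, [-0.053, 0.056, 1.279]), (0.145, [-0.051, 0.055, 1.177]), (0.15, [-0.048, 0.054, 1.073]), (0.155, [-0.045, 0.055, 0.968])]
325 [(0.135, [-0.059, 0.06, 1.386]), (0.14, [-0.056, 0.058, 1.292]), (0.145, [-0.053, 0.057, 1.194]), (0.15, [-0.05, 0.057, 1.093]), (0.155, [-0.047, 0.057, 0.991])]
```

Emit:
carry_out(motion=[[[0.012, 0, -0.027], [0, 0, 0], 1], [[0.029, 0, -0.055], [0, 0, 0], 1], [[0.045, 0, -0.078], [0, 0, 0], 1], [[0.062, 0, -0.099], [0, 0, 0], 1], [[0.081, 0, -0.119], [0, 0, 0], 1], [[0.101, 0, -0.137], [0, 0, 0], 1], [[0.122, 0, -0.154], [0, 0, 0], 1], [[0.146, 0, -0.17], [0, 0, 0], 1], [[0.146, 0, -0.17], [0, 0, 0], 1], [[0.146, 0, -0.17], [0, 0, 0], 1]])

```text
clock: 5.25
position: [0.4919, -0.1307, 0.3274]
ee_rot: [0.0, 0.998, 0.064, 0.0]
ft_force: [-4.1, 2.7, 8.1]
grip_width: 0.0193
grip_force: 61.1
```

Emit:
carry_out(motion=[[[0.015, 0, -0.017], [0, 0, 0], 1], [[0.03, 0, -0.026], [0, 0, 0], 1], [[0.049, 0, -0.035], [0, 0, 0], 1], [[0.066, 0, -0.043], [0, 0, 0], 1], [[0.083, 0, -0.049], [0, 0, 0], 1], [[0.101, 0, -0.054], [0, 0, 0], 1], [[0.119, 0, -0.057], [0, 0, 0], 1], [[0.119, 0, -0.057], [0, 0, 0], 1], [[0.119, 0, -0.057], [0, 0, 0], 1], [[0.119, 0, -0.057], [0, 0, 0], 1]])

```text
clock: 6.08
position: [0.5094, -0.1284, 0.3346]
ee_rot: [-0.0, 0.998, 0.064, 0.001]
ft_force: [-0.4, 4.3, 3.0]
grip_width: 0.0191
grip_force: 60.4
```

```bash
python3 - <<'E'
from h import *
im=eyes.get_image('wrist');p=eyes.camera_params('wrist');a=eyes.get_image('side')[170:300,280:440];cv2.imwrite('pics/w4.png',np.hstack([cv2.resize(im,(480,360)),cv2.resize(a,(320,260),interpolation=2)[:,:].repeat(1,0) if 0 else cv2.copyMakeBorder(cv2.resize(a,(320,260),interpolation=2),0,100,0,0,0)])[...,::-1])
E
```

```text
(no output)
```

View pics/w4.png

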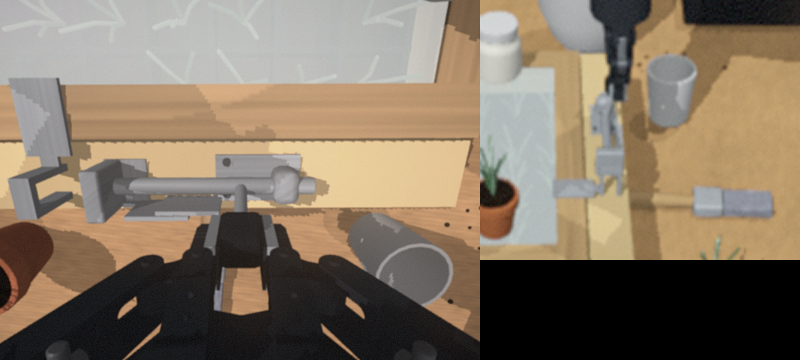

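The handle is upright, at about 0.24 rad. I'll slide it now.

Emit:
carry_out(motion=[[[0.005, -0.01, 0], [0, 0, 0], 1], [[0.01, -0.03, 0], [0, 0, 0], 1], [[0.01, -0.055, 0], [0, 0, 0], 1], [[0.01, -0.08, 0], [0, 0, 0], 1], [[0.01, -0.105, 0], [0, 0, 0], 1], [[0.01, -0.13, 0], [0, 0, 0], 1], [[0.01, -0.155, 0], [0, 0, 0], 1], [[0.01, -0.18, 0], [0, 0, 0], 1], [[0.01, -0.2, 0], [0, 0, 0], 1], [[0.01, -0.2, 0], [0, 0, 0], 1]])

```text
clock: 7.02
position: [0.5067, -0.0984, 0.3348]
ee_rot: [0.001, 0.998, 0.064, 0.0]
ft_force: [-2.2, -2.8, 6.5]
grip_width: 0.0188
grip_force: 60.8
```

Emit:
carry_out(motion=[[[0, -0.02, -0.003], [0, 0, 0], 1], [[0, -0.04, -0.005], [0, 0, 0], 1], [[0, -0.06, -0.005], [0, 0, 0], 1], [[0, -0.08, -0.005], [0, 0, 0], 1], [[0, -0.1, -0.005], [0, 0, 0], 1], [[0, -0.12, -0.005], [0, 0, 0], 1], [[0, -0.14, -0.005], [0, 0, 0], 1], [[0, -0.16, -0.005], [0, 0, 0], 1], [[0, -0.173, -0.005], [0, 0, 0], 1], [[0, -0.173, -0.005], [0, 0, 0], 1]])

```text
clock: 7.85
position: [0.5033, -0.0723, 0.3349]
ee_rot: [-0.0, 0.998, 0.064, -0.0]
ft_force: [0.1, -1.6, 0.5]
grip_width: 0.019
grip_force: 60.1
```

```bash
python3 - <<'E'
from h import *
s=bot.state();print(s['position'],s['ft_force'])
im=eyes.get_image('wrist');cv2.imwrite('pics/w5.png',cv2.resize(im[150:400,130:530],(800,500),interpolation=2)[...,::-1])
E
```

```text
[ 0.50333732 -0.07234805  0.33488298] [ 0.07630472 -1.59649157  0.4644297 ]
```

View pics/w5.png

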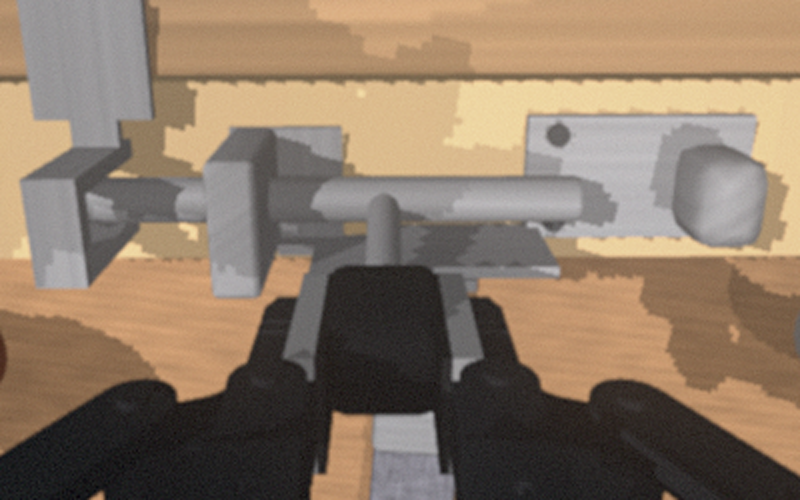

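The gap from the stem (366) to the block face (about 268) is about 20 mm. I'll move another 13 mm and then creep.

Emit:
carry_out(motion=[[[0, -0.01, 0], [0, 0, 0], 1], [[0, -0.02, 0], [0, 0, 0], 1], [[0, -0.03, 0], [0, 0, 0], 1], [[0, -0.04, 0], [0, 0, 0], 1], [[0, -0.05, 0], [0, 0, 0], 1], [[0, -0.06, 0], [0, 0, 0], 1], [[0, -0.07, 0], [0, 0, 0], 1], [[0, -0.08, 0], [0, 0, 0], 1], [[0, -0.087, 0], [0, 0, 0], 1], [[0, -0.087, 0], [0, 0, 0], 1]])

```text
clock: 8.73
position: [0.5017, -0.0597, 0.3349]
ee_rot: [-0.0, 0.998, 0.064, -0.0]
ft_force: [0.4, -2.6, 0.3]
grip_width: 0.0192
grip_force: 60.0
```

Emit:
carry_out(motion=[[[0, -0.002, 0], [0, 0, 0], 1], [[0, -0.004, 0], [0, 0, 0], 1], [[0, -0.006, 0], [0, 0, 0], 1], [[0, -0.008, 0], [0, 0, 0], 1], [[0, -0.01, 0], [0, 0, 0], 1], [[0, -0.01, 0], [0, 0, 0], 1], [[0, -0.01, 0], [0, 0, 0], 1], [[0, -0.01, 0], [0, 0, 0], 1], [[0, -0.01, 0], [0, 0, 0], 1], [[0, -0.01, 0], [0, 0, 0], 1]])

```text
clock: 9.57
position: [0.5015, -0.0584, 0.3349]
ee_rot: [-0.0, 0.998, 0.064, -0.0]
ft_force: [0.7, -3.5, -0.6]
grip_width: 0.019
grip_force: 60.0
```

Emit:
carry_out(motion=[[[0, -0.002, 0], [0, 0, 0], 1], [[0, -0.004, 0], [0, 0, 0], 1], [[0, -0.006, 0], [0, 0, 0], 1], [[0, -0.008, 0], [0, 0, 0], 1], [[0, -0.01, 0], [0, 0, 0], 1], [[0, -0.01, 0], [0, 0, 0], 1], [[0, -0.01, 0], [0, 0, 0], 1], [[0, -0.01, 0], [0, 0, 0], 1], [[0, -0.01, 0], [0, 0, 0], 1], [[0, -0.01, 0], [0, 0, 0], 1]])

```text
clock: 10.4
position: [0.5013, -0.0569, 0.3349]
ee_rot: [-0.0, 0.998, 0.064, -0.0]
ft_force: [-0.3, -3.0, -0.1]
grip_width: 0.0189
grip_force: 60.0
```

Emit:
carry_out(motion=[[[0, -0.001, 0], [0, 0, 0], 1], [[0, -0.002, 0], [0, 0, 0], 1], [[0, -0.003, 0], [0, 0, 0], 1], [[0, -0.004, 0], [0, 0, 0], 1], [[0, -0.005, 0], [0, 0, 0], 1], [[0, -0.006, 0], [0, 0, 0], 1], [[0, -0.007, 0], [0, 0, 0], 1], [[0, -0.008, 0], [0, 0, 0], 1], [[0, -0.009, 0], [0, 0, 0], 1], [[0, -0.01, 0], [0, 0, 0], 1]])

```text
clock: 11.23
position: [0.5011, -0.0555, 0.3349]
ee_rot: [-0.0, 0.998, 0.064, -0.0]
ft_force: [-0.1, -4.5, 0.1]
grip_width: 0.0192
grip_force: 60.0
```

Emit:
carry_out(motion=[[[0, -0.001, 0], [0, 0, 0], 1], [[0, -0.002, 0], [0, 0, 0], 1], [[0, -0.003, 0], [0, 0, 0], 1], [[0, -0.004, 0], [0, 0, 0], 1], [[0, -0.005, 0], [0, 0, 0], 1], [[0, -0.006, 0], [0, 0, 0], 1], [[0, -0.007, 0], [0, 0, 0], 1], [[0, -0.008, 0], [0, 0, 0], 1], [[0, -0.009, 0], [0, 0, 0], 1], [[0, -0.01, 0], [0, 0, 0], 1]])

```text
clock: 12.07
position: [0.5009, -0.054, 0.3349]
ee_rot: [-0.0, 0.998, 0.064, -0.0]
ft_force: [-0.2, -3.8, -0.4]
grip_width: 0.0188
grip_force: 59.9
```

Emit:
carry_out(motion=[[[0, -0.001, 0], [0, 0, 0], 1], [[0, -0.002, 0], [0, 0, 0], 1], [[0, -0.003, 0], [0, 0, 0], 1], [[0, -0.004, 0], [0, 0, 0], 1], [[0, -0.005, 0], [0, 0, 0], 1], [[0, -0.006, 0], [0, 0, 0], 1], [[0, -0.007, 0], [0, 0, 0], 1], [[0, -0.008, 0], [0, 0, 0], 1], [[0, -0.009, 0], [0, 0, 0], 1], [[0, -0.01, 0], [0, 0, 0], 1]])

```text
clock: 12.9
position: [0.5008, -0.0525, 0.3349]
ee_rot: [-0.0, 0.998, 0.064, -0.0]
ft_force: [-1.1, -3.0, -1.6]
grip_width: 0.019
grip_force: 59.9
```

Emit:
carry_out(motion=[[[0, -0.001, 0], [0, 0, 0], 1], [[0, -0.002, 0], [0, 0, 0], 1], [[0, -0.003, 0], [0, 0, 0], 1], [[0, -0.004, 0], [0, 0, 0], 1], [[0, -0.005, 0], [0, 0, 0], 1], [[0, -0.006, 0], [0, 0, 0], 1], [[0, -0.007, 0], [0, 0, 0], 1], [[0, -0.008, 0], [0, 0, 0], 1], [[0, -0.009, 0], [0, 0, 0], 1], [[0, -0.01, 0], [0, 0, 0], 1]])

```text
clock: 13.73
position: [0.5006, -0.051, 0.3349]
ee_rot: [-0.0, 0.998, 0.064, -0.0]
ft_force: [-1.0, -3.0, -1.4]
grip_width: 0.0193
grip_force: 59.9
```

Emit:
carry_out(motion=[[[0, -0.001, 0], [0, 0, 0], 1], [[0, -0.002, 0], [0, 0, 0], 1], [[0, -0.003, 0], [0, 0, 0], 1], [[0, -0.004, 0], [0, 0, 0], 1], [[0, -0.005, 0], [0, 0, 0], 1], [[0, -0.006, 0], [0, 0, 0], 1], [[0, -0.007, 0], [0, 0, 0], 1], [[0, -0.008, 0], [0, 0, 0], 1], [[0, -0.009, 0], [0, 0, 0], 1], [[0, -0.01, 0], [0, 0, 0], 1]])

```text
clock: 14.57
position: [0.5004, -0.0495, 0.335]
ee_rot: [-0.0, 0.998, 0.064, 0.0]
ft_force: [-0.2, -4.4, -0.9]
grip_width: 0.0195
grip_force: 59.9
```

Emit:
carry_out(motion=[[[0, -0.001, 0], [0, 0, 0], 1], [[0, -0.002, 0], [0, 0, 0], 1], [[0, -0.003, 0], [0, 0, 0], 1], [[0, -0.004, 0], [0, 0, 0], 1], [[0, -0.005, 0], [0, 0, 0], 1], [[0, -0.006, 0], [0, 0, 0], 1], [[0, -0.007, 0], [0, 0, 0], 1], [[0, -0.008, 0], [0, 0, 0], 1], [[0, -0.009, 0], [0, 0, 0], 1], [[0, -0.01, 0], [0, 0, 0], 1]])

```text
clock: 15.4
position: [0.5002, -0.048, 0.3349]
ee_rot: [-0.0, 0.998, 0.064, -0.0]
ft_force: [-0.5, -3.8, -2.3]
grip_width: 0.0191
grip_force: 59.9
```

Emit:
carry_out(motion=[[[0, -0.001, 0], [0, 0, 0], 1], [[0, -0.002, 0], [0, 0, 0], 1], [[0, -0.003, 0], [0, 0, 0], 1], [[0, -0.004, 0], [0, 0, 0], 1], [[0, -0.005, 0], [0, 0, 0], 1], [[0, -0.006, 0], [0, 0, 0], 1], [[0, -0.007, 0], [0, 0, 0], 1], [[0, -0.008, 0], [0, 0, 0], 1], [[0, -0.009, 0], [0, 0, 0], 1], [[0, -0.01, 0], [0, 0, 0], 1]])

```text
clock: 16.23
position: [0.5001, -0.0472, 0.335]
ee_rot: [0.001, 0.998, 0.064, 0.0]
ft_force: [0.6, -8.2, -2.8]
grip_width: 0.0186
grip_force: 59.8
```

Emit:
carry_out(motion=[[[0, -0.001, 0], [0, 0, 0], 1], [[0, -0.002, 0], [0, 0, 0], 1], [[0, -0.003, 0], [0, 0, 0], 1], [[0, -0.003, 0], [0, 0, 0], 1], [[0, -0.003, 0], [0, 0, 0], 1], [[0, -0.003, 0], [0, 0, 0], 1], [[0, -0.003, 0], [0, 0, 0], 1], [[0, -0.003, 0], [0, 0, 0], 1], [[0, -0.003, 0], [0, 0, 0], 1], [[0, -0.003, 0], [0, 0, 0], 1]])

```text
clock: 17.07
position: [0.5001, -0.047, 0.335]
ee_rot: [0.001, 0.998, 0.064, 0.0]
ft_force: [0.6, -9.6, -3.3]
grip_width: 0.0191
grip_force: 59.8
```

The stop is felt at y = −0.047. I'll ease off to the notch centre and begin lowering.

Emit:
carry_out(motion=[[[0, 0.006, 0], [0, 0, 0], 1], [[0, 0.012, 0], [0, 0, 0], 1], [[-0.03, 0.012, 0.008], [0, 0, 0], 1], [[-0.063, 0.012, 0.02], [0, 0, 0], 1], [[-0.088, 0.012, 0.032], [0, 0, 0], 1], [[-0.112, 0.012, 0.045], [0, 0, 0], 1], [[-0.135, 0.012, 0.06], [0, 0, 0], 1], [[-0.156, 0.012, 0.077], [0, 0, 0], 1], [[-0.156, 0.012, 0.077], [0, 0, 0], 1], [[-0.156, 0.012, 0.077], [0, 0, 0], 1]])

```text
clock: 17.9
position: [0.4759, -0.051, 0.3233]
ee_rot: [0.0, 0.998, 0.064, -0.001]
ft_force: [-5.6, -3.1, 5.3]
grip_width: 0.0189
grip_force: 61.0
```

Emit:
carry_out(motion=[[[-0.015, 0, 0.0], [0, 0, 0], 1], [[-0.025, 0, 0.012], [0, 0, 0], 1], [[-0.035, 0, 0.024], [0, 0, 0], 1], [[-0.045, 0, 0.035], [0, 0, 0], 1], [[-0.056, 0, 0.048], [0, 0, 0], 1], [[-0.067, 0, 0.062], [0, 0, 0], 1], [[-0.079, 0, 0.079], [0, 0, 0], 1], [[-0.079, 0, 0.079], [0, 0, 0], 1], [[-0.079, 0, 0.079], [0, 0, 0], 1], [[-0.079, 0, 0.079], [0, 0, 0], 1]])

```text
clock: 18.73
position: [0.4647, -0.0525, 0.3108]
ee_rot: [-0.0, 0.998, 0.064, -0.001]
ft_force: [-1.5, -3.5, 0.7]
grip_width: 0.0193
grip_force: 60.3
```

Emit:
carry_out(motion=[[[-0.009, 0, 0.015], [0, 0, 0], 1], [[-0.017, 0, 0.03], [0, 0, 0], 1], [[-0.024, 0, 0.045], [0, 0, 0], 1], [[-0.03, 0, 0.06], [0, 0, 0], 1], [[-0.036, 0, 0.075], [0, 0, 0], 1], [[-0.041, 0, 0.09], [0, 0, 0], 1], [[-0.045, 0, 0.103], [0, 0, 0], 1], [[-0.045, 0, 0.103], [0, 0, 0], 1], [[-0.045, 0, 0.103], [0, 0, 0], 1], [[-0.045, 0, 0.103], [0, 0, 0], 1]])

```text
clock: 19.57
position: [0.4578, -0.0534, 0.2952]
ee_rot: [-0.0, 0.998, 0.064, -0.001]
ft_force: [-3.9, -5.1, -0.7]
grip_width: 0.0189
grip_force: 60.2
```

```bash
python3 - <<'E'
from h import *
s=bot.state();print(s['position'],s['ft_force'])
im=eyes.get_image('wrist');cv2.imwrite('pics/w6.png',cv2.resize(im[100:400,130:530],(800,600),interpolation=2)[...,::-1])
E
```

```text
[ 0.45784409 -0.0533615   0.29521433] [-3.93452293 -5.14563584 -0.68992884]
```

View pics/w6.png

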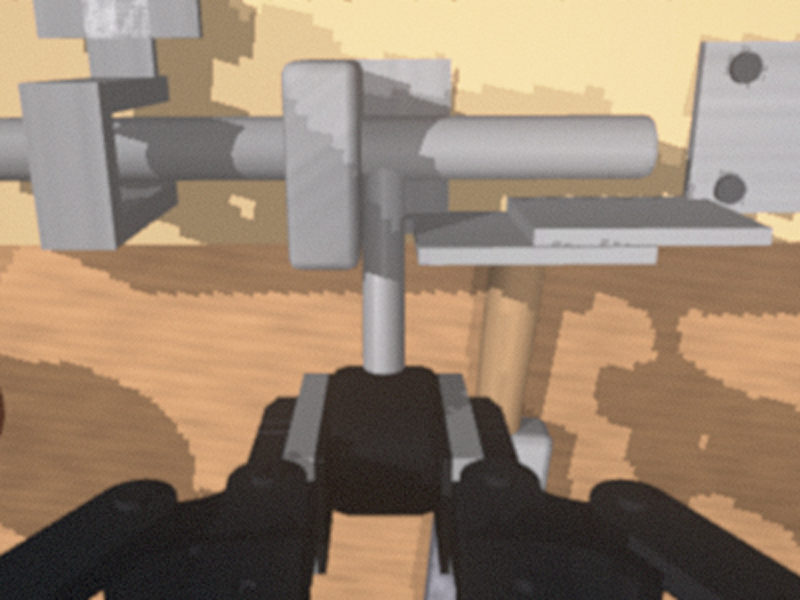

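The stem (384) sits in the notch between the block (360) and the fence end (410). I'll lower it the rest of the way by feel.

Emit:
carry_out(motion=[[[-0.004, 0, 0.006], [0, 0, 0], 1], [[-0.006, 0, 0.012], [0, 0, 0], 1], [[-0.008, 0, 0.018], [0, 0, 0], 1], [[-0.008, 0, 0.024], [0, 0, 0], 1], [[-0.009, 0, 0.03], [0, 0, 0], 1], [[-0.009, 0, 0.03], [0, 0, 0], 1], [[-0.009, 0, 0.03], [0, 0, 0], 1], [[-0.009, 0, 0.03], [0, 0, 0], 1], [[-0.009, 0, 0.03], [0, 0, 0], 1], [[-0.009, 0, 0.03], [0, 0, 0], 1]])

```text
clock: 20.45
position: [0.4567, -0.0535, 0.291]
ee_rot: [-0.0, 0.998, 0.064, -0.001]
ft_force: [-3.8, -4.7, -0.0]
grip_width: 0.0189
grip_force: 60.3
```

Emit:
carry_out(motion=[[[0, 0, 0.004], [0, 0, 0], 1], [[0, 0, 0.008], [0, 0, 0], 1], [[0, 0, 0.011], [0, 0, 0], 1], [[0, 0, 0.014], [0, 0, 0], 1], [[0, 0, 0.014], [0, 0, 0], 1], [[0, 0, 0.014], [0, 0, 0], 1], [[0, 0, 0.014], [0, 0, 0], 1], [[0, 0, 0.014], [0, 0, 0], 1], [[0, 0, 0.014], [0, 0, 0], 1], [[0, 0, 0.014], [0, 0, 0], 1]])

```text
clock: 21.28
position: [0.4567, -0.0535, 0.2896]
ee_rot: [-0.0, 0.998, 0.064, -0.001]
ft_force: [-6.2, -5.3, 7.4]
grip_width: 0.0191
grip_force: 61.1
```

Fully down. I'll release and rise.

Emit:
carry_out(motion=[[[0, 0, 0.01], [0, 0, 0], 1], [[0, 0, 0.01], [0, 0, 0], 0.4], [[0, 0, 0.01], [0, 0, 0], 0.2], [[0, 0, 0.01], [0, 0, 0], 0], [[0, 0, 0.01], [0, 0, 0], -0.2], [[0, 0, 0.01], [0, 0, 0], -0.3], [[0, 0, 0.01], [0, 0, 0], -0.3], [[0, 0, 0.01], [0, 0, 0], -0.3], [[0, 0, 0.01], [0, 0, 0], -0.3], [[0, 0, 0.01], [0, 0, 0], -0.3]])

```text
clock: 22.12
position: [0.4572, -0.0534, 0.288]
ee_rot: [-0.0, 0.998, 0.064, 0.0]
ft_force: [0.6, 0.6, 0.9]
grip_width: 0.0552
grip_force: 0.0
```

Emit:
carry_out(motion=[[[0, 0, -0.03], [0, 0, 0], -0.3], [[0, 0, -0.08], [0, 0, 0], -0.3], [[0, 0, -0.15], [0, 0, 0], -0.3], [[0, 0, -0.22], [0, 0, 0], -0.3], [[0, 0, -0.3], [0, 0, 0], -0.3], [[0, 0, -0.38], [0, 0, 0], -0.3], [[0, 0, -0.46], [0, 0, 0], -0.3], [[0, 0, -0.54], [0, 0, 0], -0.3], [[0, 0, -0.6], [0, 0, 0], -0.3], [[0, 0, -0.6], [0, 0, 0], -0.3]])

```text
clock: 22.95
position: [0.4579, -0.0536, 0.3809]
ee_rot: [0.001, 0.998, 0.064, 0.002]
ft_force: [0.6, -0.4, 0.4]
grip_width: 0.0552
grip_force: 0.0
```

```bash
python3 - <<'E'
from h import *
im=eyes.get_image('wrist');cv2.imwrite('pics/w7.png',im[...,::-1])
E
```

```text
(no output)
```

View pics/w7.png

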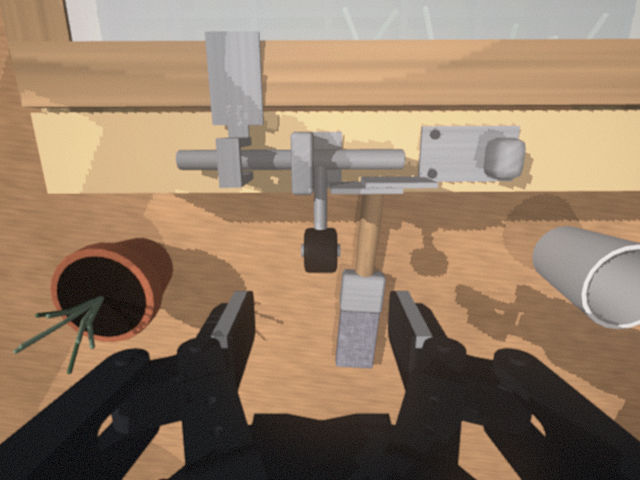

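The rod passes through the eye at (230,160), the stem is in the notch beside the block at (320,180), the knob is down at (320,250), and the gripper is clear.

```bash
python3 -c "
from workcell import bot
print(bot.close_job())"
```

```text
the job is handed in; nothing more can be done
None
```

The bolt is slid home against its stop with the handle fully down in the notch, the gripper is clear, and the job is handed in at about 23 s; no verdict was returned.

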